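# Dial the stores chest's padlock open, take it off the hasp and show it

## Robot

A 6-joint arm with a two-finger parallel gripper is mounted at the origin on the work surface. World frame = base frame: x ahead of the robot, y to its left, z up, the work surface at z = 0. Lengths are in m, angles in rad, forces in N, time in s.
With the tool pointing down it reaches from about 0.375 to 0.9 m from the base axis. Payload 3.1 kg.
Tool frame: the origin (TCP) lies midway between the tips of the shut fingers; the grasp point (between the pads) lies grip_point_offset behind it (grip_point_offset is the distance from the TCP to the grasp point, in m); y points along the fingers, z is the direction in which the jaws open and shut, and the axes are right-handed (so a half turn about y gives the same grasp; the last joint's range is limited). The gripper opens to 87 mm and grips with 3 to 60 N. Pads are 19 mm wide; open, the fingers measure 117 mm over their backs; the gripper's body (75 mm by 190 mm) begins 51 mm behind the grasp point.
Start: joints at [-1.431, 0.527, 1.433, -0, 1.181, -0.178], TCP at [0.196, -0.593, 0.223] pointing down, gripper open.
Joint ranges: [-3.08, 3.08], [-0.75, 2.2], [0.22, 2.44], [-1.43, 4.57], [0, 2.65], [-2.85, 2.85]. Speed limits (rad/s): [2.79, 2.79, 3.14, 3.14, 3.14, 3.14].

## Interface

Orientations are given as a unit quaternion [x, y, z, w].
In Python, from rig import * gives the robot as it stands.
- The arm moves only by the tool jog_arm, never from a script. Its argument "increments" is a list that holds one entry, the list of rows, each a list of 7 numbers: the turn, a rotation vector about the world's x, y, z in degrees, then the shift along the world's x, y, z in m, then the closure, from -1 (fully open) to 1 (shut), so that 0 is half open. In form: [[[rx, ry, rz, x, y, z, jaw], ...]]. A call has 1 to 8 rows; each row is the pose to reach, as a shift and turn from the pose measured when the call began; what a row does not reach only later rows make up. A row lasts 1/10 s, in which the tool goes at most 50 mm and 8.59 degrees, less where a joint would pass 70% of its speed; a pose out of reach is approached as far as the arm can. A call with a gripper value outside its range is refused whole. The fingers move at their own pace and stop on an object; "squeeze" is the grip in N (left out, the last holds). Time passes only in rows, so rows that repeat a pose let the fingers close. It gives the time, the measured TCP pose, the force and the opening at its end, in the units of the state.
- get_obs(): the state, without advancing time (a new reading comes with each control period).
- camera(name): name is "scene" or "top" or "wrist"; returns the picture (384x512x3 uint8, red, green, blue); there is no depth.
- camera_info(name): a dict with "K" (3x3 intrinsics, pixels), "R" (3x3) and "t" (3): a world point X has camera coordinates R X + t. Camera axes: x right, y down, z forward; pixel columns grow to the right and rows downward; lengths in m; the calibration is good to about 2 mm. A picture is of the moment at which its call begins: read the wrist's pose just before it. camera_info takes no time and is no camera call; for the wrist camera it gives the pose at the moment of the call.
- hand_in(): hands the job in, once; it reports no verdict.
The state is a dict: "time": time; "q": joint angles; "joint_velocities": joint speeds; "joint_torque": joint torques, N m; "position": TCP position; "tool_rot": TCP orientation; "ft_force": force on the tool from outside, world axes, zero at the start; "moment": the same for the moment, N m; "grip_width": finger opening in m.
Only numpy, scipy, OpenCV 4.12 (cv2) and the standard library are available. Lean on these libraries where they do the work, as an engineer would, in place of code of your own. Each camera call takes 0.05 s, during which the arm holds its last target.

## Task

The padlock on the stores chest wants only its last number: turn its dial, click by click, until the long mark clicks in at the index line by the shackle, and only then, without forcing it, draw the lock back from the staple so that its shackle comes fully open. Unhook the open lock from the staple and finish holding it in the gripper, still, level, dial up and shackle still open, at least 10 cm above the chest lids and over the hasp or close to it: do not put it down or let go. Leave the tea bowl, spice jar and match box on the chest where they are.

Things in the scene. Friction and masses are not known exactly. Their poses are not given: they have to be found in the camera images.
- chest: wooden stores chest, 342 x 456 mm, 120 mm high, fixed; origin at the centre of its underside, z up. Its two flat lids meet in a seam along its y axis; a steel hasp lies along its x axis across the seam: a 3 mm strap on the lids, and a staple that stands up through its far end
- strap (a point): centre of the strap's broad part on which the lock lies (its top, 123 mm above the chest's origin; axes as the chest's). 100 mm (x) by 72 mm (y), with turned-up edges 4 mm high along both sides, 65 mm apart, that keep the lock from turning: it lies between them with 1.5 mm of play each side, free to slide along x and to be lifted
- staple (a point): foot of the staple's near leg, at the strap's top (axes as the chest's). The staple is a fixed square bow of 5.5 mm round bar in the chest's x-z plane, 36 mm long (x) and 28 mm high inside, its top 33.5 mm above the strap. The shackle's bend runs through it, so this leg stands inside the shackle's U
- staple_far (a point): foot of the staple's far leg, 41.5 mm beyond the near leg along the chest's x. The open shackle, 27 mm from toe to outside of bend, fits sideways between the two legs (36 mm)
- lock_center (a point): centre of the loose padlock's body, half-way up: steel block 64 (x) by 62 (y) by 28 mm thick, lying flat, dial up, whole lock 0.3 to 0.5 kg. x points to the shackle (along the chest's x at the start), z up through the dial. It starts 37 to 43 mm short of the near staple leg in x, in line with it in y. A white index line is on its top at the +x edge
- knob (a point): centre of the dial's aluminium knob, the part to grip: on the dial's axis, 29 mm above point lock_center; turns with the dial, x along the long mark. Round, knurled, 26 mm across, 18 mm high (9 mm above and below this point), on a black disc 52 mm across whose top is 9 mm below this point and just above the staple's top
- dial (a joint): angle of the dial, rad, counter-clockwise from above. 0 = its one long broad white mark (carried on over the knob's top) points at the index line by the shackle: the lock opens there. Ten click positions 0.628 apart, each with a tick; it springs into the nearest (peak torque about 0.06 N m). Starts 1 to 4 clicks counter-clockwise of 0 (rarely between two); may be turned either way
- shackle (a joint): how far the shackle is out, m: 0 shut, 0.018 fully open (stop). Slides along the lock's x with 2.5 N friction, stays where left, does not swing. With the dial over 0.2 rad from 0 it gives only 2.5 to 4 mm. To open: draw the body along its -x, away from the staple; the bend catches on the near leg, and the stop comes with the body's centre about 63 mm short of that leg
- toe (a point): tip of the shackle's free leg (the toe), on the lock's +y side, half-way up the body. The shackle is a U of 7 mm round steel, legs 29 mm between centres (22 mm inside); shut, the toe is 4 mm inside the body; fully open it stands 14 mm clear of the body, and the near staple leg can leave the U through this gap
- bend (a point): outermost point of the shackle's bend, in its middle: 23 mm beyond the body when shut, 41 mm fully open. To unhook the open lock: raise it 6 to 8 mm (over the strap's edges, under the staple's top), push it along +x until its centre is 35 to 42 mm short of the near leg, move it along its -y by 40 mm or more, then lift
- tea_bowl: loose dark red tea bowl, 86 mm across the rim, 58 mm high, standing on the chest; origin at the centre of its foot
- spice_jar: loose brown glass spice jar with white cap, 42 mm across, 85 mm high, standing on the chest; origin at the centre of its foot
- match_box: loose match box, 54 x 36 x 16 mm, lying on the chest; origin at the centre of its underside

How it is judged:
By the outcome, as a careful person would: the job done as asked, in the order asked, and still so for the second after the job is handed in, while the arm keeps its last pose, push and grip.
It also fails if it takes over 51 s, if anything falls off the work surface, if the arm or the gripper's body presses on something with over 40 N, if the wrist force passes 120 N, or if a joint passes its speed limit or range.

## Working session

There is one attempt and no reset: what is moved stays moved. The work goes in short steps, Python scripts to look and compute and a tool call to move; the robot and the scene stay as the last step left them, time stands still between calls to the robot, and variables do not carry over. Pictures are saved under pics/ and viewed, and the job is handed in when it is done.

Besides the shell and the picture viewer there is one more tool, called after "Request:" as a command line: name --argument value ..., lists and objects as JSON in quotes. jog_arm: Moves the arm, as the interface text tells. Its arguments: {"type":"object","properties":{"increments":{"type":"array","items":{"type":"array","items":{"type":"array","items":{"type":"number"}}}},"squeeze":{"type":"number"}},"required":["increments"]}

```bash
mkdir -p pics; ls
cat > h.py <<'E'
from rig import *
import numpy as np, cv2
def snap(n,f,s=1.5):
    im=camera(n); cv2.imwrite('pics/'+f+'_raw.png',im[...,::-1])
    cv2.imwrite('pics/'+f+'.png',cv2.resize(im[...,::-1],None,fx=s,fy=s,interpolation=cv2.INTER_CUBIC)); return im
def ray(info,u,v,z):
    K,R,t=[np.array(info[k]) for k in('K','R','t')]
    d=R.T@np.linalg.inv(K)@np.array([u,v,1.]); c=-R.T@t
    return c+d*(z-c[2])/d[2]
def proj(info,X):
    K,R,t=[np.array(info[k]) for k in('K','R','t')]
    p=K@(R@np.array(X)+t); return p[:2]/p[2]
E
python3 - <<'E'
from h import *
o=get_obs(); print(o); 
import rig
print(getattr(rig,'grip_point_offset',None), [n for n in dir(rig) if n[0]!='_'])
snap('top','top0');snap('scene','scene0')
for n in('top','scene','wrist'): print(camera_info(n))
E
```

```text
pics
{'time': 0.0, 'q': array([-1.43049793e+00,  5.28462183e-01,  1.43389989e+00,  4.33435764e-06,
        1.18139654e+00, -1.78512845e-01]), 'joint_velocities': array([ 3.46944740e-04, -7.01351374e-05,  2.05860585e-03, -3.19384833e-03,
        4.30312601e-04,  1.27823570e-03]), 'joint_torque': array([ 8.98497728e-04, -4.40037811e+01, -1.76589292e+01,  6.34015328e-02,
        5.84775140e-02, -1.65675478e-04]), 'position': array([ 0.19581621, -0.59276167,  0.22157485]), 'tool_rot': array([-0.11222336,  0.69890724, -0.69737601,  0.11225545]), 'ft_force': array([-0.03530008,  0.74365475, -0.04376015]), 'moment': array([0.01809486, 0.01189001, 0.00072954]), 'grip_width': 0.08728800149658779}
0.0187 ['Unreachable', 'camera', 'camera_info', 'get_obs', 'grip_point_offset', 'hand_in']
{'K': array([[349.31157758,   0.        , 253.28554423],
       [  0.        , 349.31157758, 195.21993185],
       [  0.        ,   0.        ,   1.        ]]), 'R': array([[-0.00602083, -0.99998114,  0.00120881],
       [-0.98336411,  0.00570131, -0.18155582],
       [ 0.18154551, -0.00228182, -0.9833799 ]]), 't': array([0.04058887, 0.59193434, 0.66252294])}
{'K': array([[494.5505484 ,   0.        , 261.90323933],
       [  0.        , 494.5505484 , 186.85141507],
       [  0.        ,   0.        ,   1.        ]]), 'R': array([[ 0.56107079,  0.82760199,  0.01656848],
       [ 0.4951142 , -0.31948635, -0.80795445],
       [-0.66337131,  0.46152293, -0.58901196]]), 't': array([-0.3385466 , -0.16671897,  1.48778082])}
{'K': array([[303.31058246,   0.        , 263.35333408],
       [  0.        , 303.31058246, 192.11200003],
       [  0.        ,   0.        ,   1.        ]]), 'R': array([[ 0.31460592, -0.94921991, -0.00216464],
       [-0.90755733, -0.30146408,  0.29233388],
       [-0.2781417 , -0.09000543, -0.95631387]]), 't': array([-0.62435634, -0.03602264,  0.39227088])}
```

View pics/top0.png

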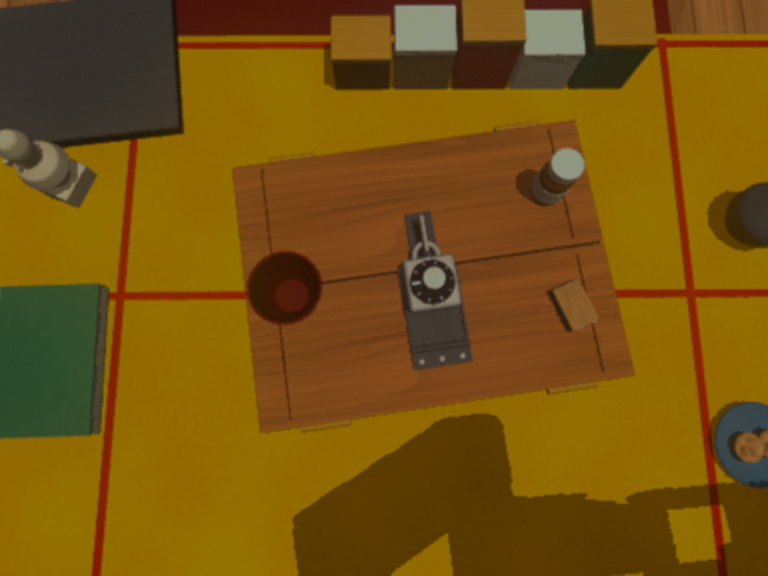

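View pics/scene0.png

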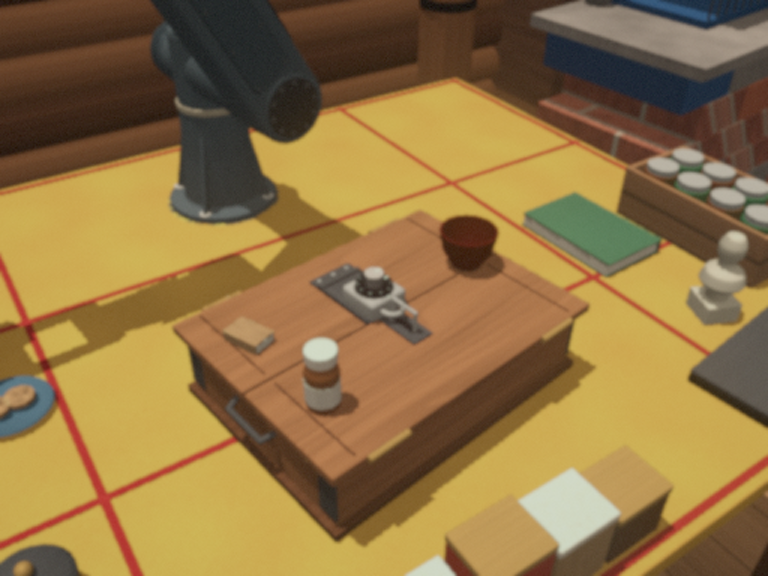

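Run:
```python
from h import *
i=camera_info('top')
for p in [(233,168),(575,122),(633,375),(261,431)]: print(p,ray(i,p[0]/1.5,p[1]/1.5,.12).round(4))
im=cv2.imread('pics/top0_raw.png')
c=im[135:250,255:325]; cv2.imwrite('pics/topz.png',cv2.resize(c,None,fx=5,fy=5,interpolation=cv2.INTER_CUBIC))
m=(im[...,1]>130)&(im[...,2]>120)&(im[...,0]>110)
n,l,s,ce=cv2.connectedComponentsWithStats(m.astype(np.uint8))
for k in range(1,n):
  if 255<ce[k][0]<325 and 135<ce[k][1]<250: print(s[k],ce[k],ray(i,*ce[k],.175).round(4))
```

```text
(233, 168) [0.7457 0.2268 0.12  ]
(575, 122) [ 0.8078 -0.2216  0.12  ]
(633, 375) [ 0.4775 -0.2673  0.12  ]
(261, 431) [0.4147 0.1788 0.12  ]
[283 179  13  13 135] [289.02962963 184.68888889] [ 0.5878 -0.0238  0.175 ]
[303 195   2   5   6] [303.16666667 197.33333333] [ 0.5657 -0.0473  0.175 ]
[276 200   1   1   1] [276. 200.] [ 0.5614 -0.0011  0.175 ]
[299 200   1   1   1] [299. 200.] [ 0.5612 -0.0401  0.175 ]
```

View pics/topz.png

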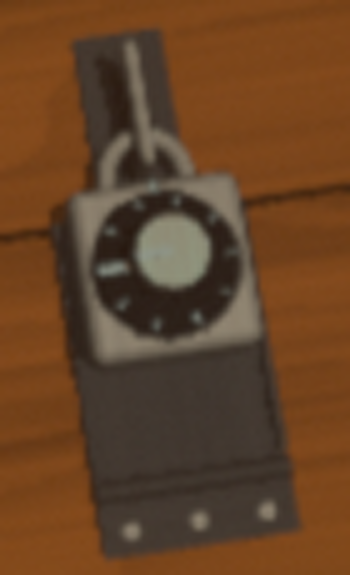

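Run:
```python
from h import *
from scipy.spatial.transform import Rotation as Ro
i=camera_info('top')
for nm,p in dict(index=(152,187),disc=(168,265),mark=(112,268),knob=(172,250)).items():
  print(nm,ray(i,255+p[0]/5-.4,135+p[1]/5-.4,.157 if nm!='knob' else .175).round(4))
o=get_obs(); M=Ro.from_quat(o['tool_rot']).as_matrix(); print(M.round(3)); print(np.degrees(np.arctan2(M[1,2],M[0,2])), np.degrees(o['q']))
w=camera_info('wrist'); R,t=w['R'],w['t']; c=-R.T@t; print('cam in tool',M.T@(c-o['position'])); print('fwd in tool',M.T@R[2],'right',M.T@R[0])
```

```text
index [ 0.6147 -0.0192  0.157 ]
disc [ 0.5865 -0.0242  0.157 ]
mark [ 0.5855 -0.0045  0.157 ]
knob [ 0.588  -0.0238  0.175 ]
[[-0.95  -0.     0.313]
 [-0.313  0.002 -0.95 ]
 [-0.    -1.    -0.002]]
-71.7362792720536 [-8.19621052e+01  3.02741283e+01  8.21492933e+01  1.12827535e-04
  6.76896749e+01 -1.02258492e+01]
cam in tool [-0.0809172  -0.16262299  0.0004336 ]
fwd in tool [2.92673785e-01 9.56212335e-01 1.61540399e-04] right [-1.28009807e-03  2.22869835e-04  9.99999156e-01]
```

Request:
jog_arm --increments '[[[0,0,8,0.01,0.02,0.02,-1],[0,0,16,0.03,0.05,0.05,-1],[0,0,24,0.06,0.09,0.07,-1],[0,0,32,0.09,0.13,0.08,-1],[0,0,40,0.12,0.17,0.08,-1],[0,0,48,0.15,0.21,0.08,-1],[0,0,56,0.18,0.25,0.08,-1],[0,0,64,0.21,0.29,0.08,-1]]]'

```text
time: 0.9
position: [0.4037, -0.3046, 0.3015]
tool_rot: [-0.467, 0.532, -0.531, 0.466]
ft_force: [0.5, -0.0, -0.4]
grip_width: 0.087
```

Request:
jog_arm --increments '[[[0,0,8,0.02,0.04,0,-1],[0,0,16,0.04,0.08,0,-1],[0,0,24,0.065,0.12,0,-1],[0,0,32,0.09,0.16,0,-1],[0,0,40,0.11,0.2,0,-1],[0,0,48,0.13,0.24,0,-1],[0,0,56,0.15,0.27,-0.01,-1],[0,0,64,0.16,0.285,-0.02,-1]]]'

```text
time: 1.7
position: [0.5648, -0.0166, 0.2812]
tool_rot: [0.678, -0.201, 0.2, -0.678]
ft_force: [0.1, -0.6, -0.2]
grip_width: 0.0871
```

Request:
jog_arm --increments '[[[0,0,8,0,0,0,-1],[0,0,16,0,0,0,-1],[0,0,23,0,0,0,-1],[0,0,23,0,0,0,-1],[0,0,23,0,0,0,-1]]]'

```text
time: 2.2
position: [0.5646, -0.0166, 0.2808]
tool_rot: [0.705, -0.062, 0.062, -0.704]
ft_force: [-0.2, 0.1, -0.0]
grip_width: 0.0872
```

Run:
```python
from h import *
from scipy.spatial.transform import Rotation as Ro
o=get_obs(); w=camera_info('wrist'); snap('wrist','w1')
M=Ro.from_quat(o['tool_rot']).as_matrix(); print(o['time'],o['position'],np.degrees(np.arctan2(M[1,2],M[0,2])), np.degrees(o['q']),M[2])
np.savez('w1.npz',**w); print(proj(w,[.587,-.024,.175]))
```

```text
2.2 [ 0.56458837 -0.01661271  0.28084914] 79.92366147534507 [-1.29867655e+01  2.19212722e+01  8.67298477e+01 -6.13742723e-02
  7.14010839e+01 -9.28907991e+01] [-9.61327138e-04 -9.99999070e-01 -9.67677308e-04]
[259.99707627 213.86874874]
```

View pics/w1.png

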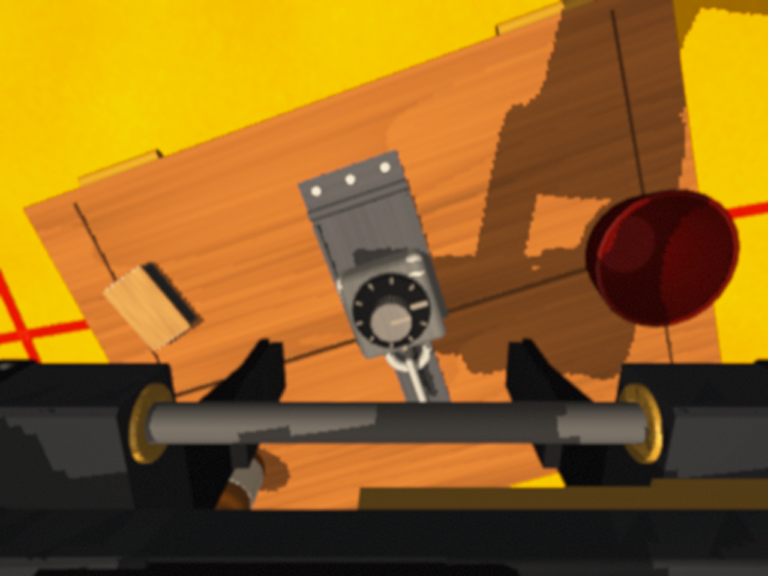

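Run:
```python
from h import *
im=cv2.imread('pics/w1_raw.png'); c=im[160:270,190:310]
cv2.imwrite('pics/w1z.png',cv2.resize(c,None,fx=5,fy=5,interpolation=cv2.INTER_CUBIC))
```

```text
(no output)
```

View pics/w1z.png

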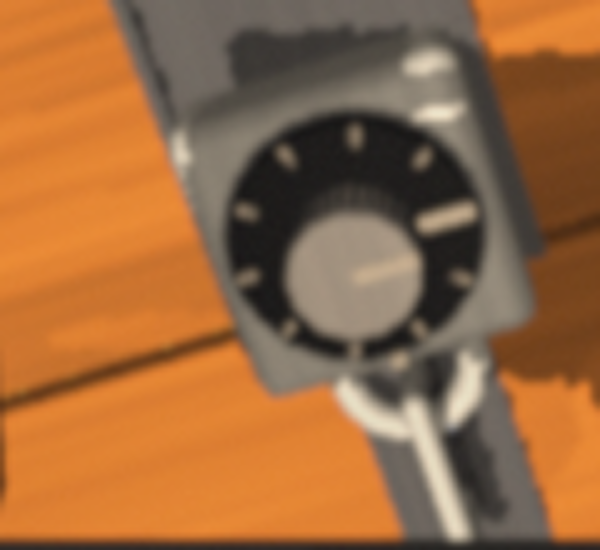

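Run:
```python
from h import *
w=np.load('w1.npz'); im=cv2.imread('pics/w1_raw.png')
P=lambda u,v,z: ray(w,190+u/5-.4,160+v/5-.4,z)
g=cv2.cvtColor(im,cv2.COLOR_BGR2GRAY)[160:270,190:310]
m=(g<45).astype(np.uint8); n,l,s,ce=cv2.connectedComponentsWithStats(m); k=l[40,60] or np.argmax(s[1:,4])+1
cnt=np.vstack(cv2.findContours((l==k).astype(np.uint8),cv2.RETR_EXTERNAL,cv2.CHAIN_APPROX_NONE)[0]); 
hull=cv2.convexHull(cnt); e=cv2.fitEllipse(hull); print(s[k],e)
d=ray(w,190+e[0][0],160+e[0][1],.157); d2=P(355,235,.157); print('disc',d,d2)
kn=P(354,275,.175); print('knob',kn)
mk=P(447,218,.157); ix=P(400,358,.151)
for c in (d,d2,kn):
  a=[np.degrees(np.arctan2(*(q-c)[[1,0]])) for q in(mk,ix)]; print(a)
a=P(360,279,.175);b=P(420,262,.175);print('knobmark',np.degrees(np.arctan2(*(b-a)[[1,0]])))
a=P(422,224,.157);b=P(475,212,.157);print('discmark',np.degrees(np.arctan2(*(b-a)[[1,0]])))
for q in [(420,330),(355,350),(290,328),(250,278),(246,211),(288,156),(355,137),(423,157),(460,278)]:
  v=P(*q,.157)-d2; print(np.degrees(np.arctan2(v[1],v[0])).round(1),end=' ')
# strap edges / chest
st=P(465,535,.1565); s0=P(415,405,.1565); print('staple top',s0,st,np.degrees(np.arctan2(*(st-s0)[[1,0]])))
```

```text
[ 46  23  48  42 716] ((70.0963134765625, 45.911407470703125), (46.3828239440918, 49.23012924194336), 85.91089630126953)
disc [ 0.58542683 -0.02382126  0.157     ] [ 0.58623483 -0.02345342  0.157     ]
knob [ 0.587795   -0.02375513  0.175     ]
[np.float64(88.65109701445087), np.float64(7.955874494400899)]
[np.float64(91.09500516249895), np.float64(7.489016846314354)]
[np.float64(95.75357790178343), np.float64(8.465640032344666)]
knobmark 96.87586167056881
discmark 93.51907289856271
22.7 -10.2 -43.5 -76.5 -113.2 -151.5 169.8 130.5 56.5 staple top [ 0.62551939 -0.01781366  0.1565    ] [ 0.6575309  -0.01232237  0.1565    ] 9.73384161893561
```

Request:
jog_arm --increments '[[[0,0,7,0.01,-0.004,-0.03,-1],[0,0,14,0.022,-0.007,-0.06,-1],[0,0,14,0.022,-0.007,-0.08,-1],[0,0,14,0.022,-0.007,-0.1,-1],[0,0,14,0.022,-0.007,-0.112,-1],[0,0,14,0.022,-0.007,-0.12,-1],[0,0,14,0.022,-0.007,-0.12,-1]]]' --squeeze 20

```text
time: 2.95
position: [0.5862, -0.0237, 0.1602]
tool_rot: [0.707, 0.023, -0.025, -0.706]
ft_force: [-0.3, 0.3, -0.2]
grip_width: 0.0871
```

```bash
cat >> h.py <<'E'
from scipy.spatial.transform import Rotation as Ro
def st():
    o=get_obs(); M=Ro.from_quat(o['tool_rot']).as_matrix()
    print(o['time'],'p',o['position'].round(4),'yaw',np.degrees(np.arctan2(M[1,2],M[0,2])).round(2),'down',M[:,1].round(4),'F',o['ft_force'].round(2),'m',o['moment'].round(3),'w',round(o['grip_width'],4),'q6',np.degrees(o['q'][5]).round(1))
    return o
E
python3 - <<'E'
from h import *
st(); w=camera_info('wrist'); np.savez('w2.npz',**w); snap('wrist','w2'); snap('scene','s2')
im=cv2.imread('pics/s2_raw.png'); cv2.imwrite('pics/s2z.png',cv2.resize(im[130:260,180:340],None,fx=4,fy=4,interpolation=cv2.INTER_CUBIC))
E
```

```text
2.95 p [ 0.5862 -0.0237  0.1602] yaw 93.9 down [-2.3e-03 -7.0e-04 -1.0e+00] F [-0.34  0.26 -0.22] m [ 0.133 -0.126  0.02 ] w 0.0871 q6 -107.0
```

View pics/w2.png

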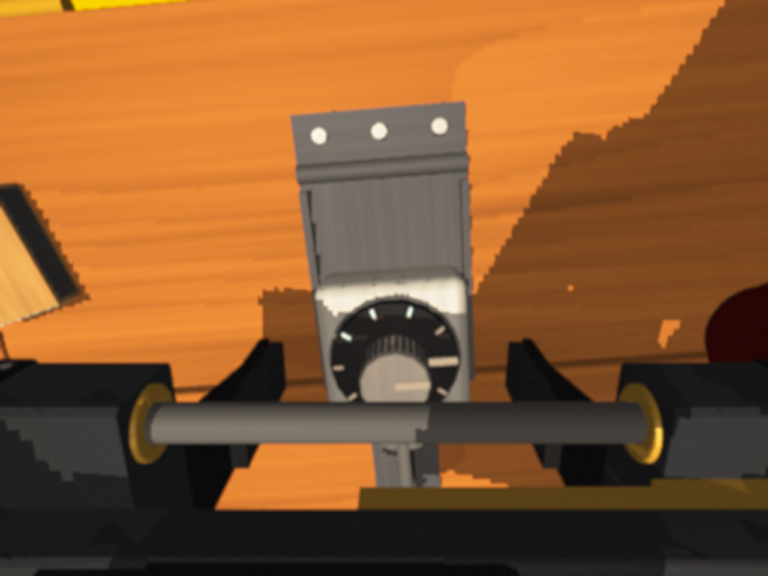

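View pics/s2z.png

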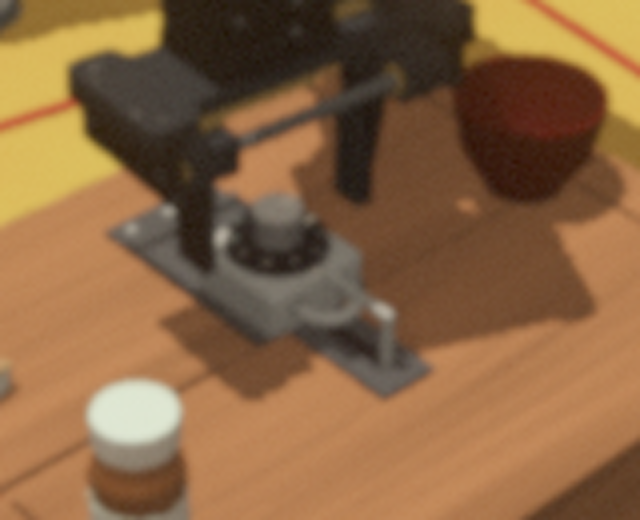

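Request:
jog_arm --increments '[[[0,0,0,0,0,0,1],[0,0,0,0,0,0,1],[0,0,0,0,0,0,1],[0,0,0,0,0,0,1],[0,0,0,0,0,0,1],[0,0,0,0,0,0,1],[0,0,0,0,0,0,1],[0,0,0,0,0,0,1]]]' --squeeze 20

```text
time: 3.85
position: [0.5871, -0.0238, 0.1616]
tool_rot: [0.707, 0.024, -0.024, -0.706]
ft_force: [0.0, -0.3, -0.8]
grip_width: 0.0311
```

Run:
```python
from h import *
st(); w=camera_info('wrist'); np.savez('w3.npz',**w); snap('wrist','w3')
```

```text
3.85 p [ 0.5871 -0.0238  0.1616] yaw 93.92 down [ 5.0e-04 -1.3e-03 -1.0e+00] F [ 0.04 -0.28 -0.75] m [ 0.101 -0.157  0.003] w 0.0311 q6 -107.1
```

View pics/w3.png

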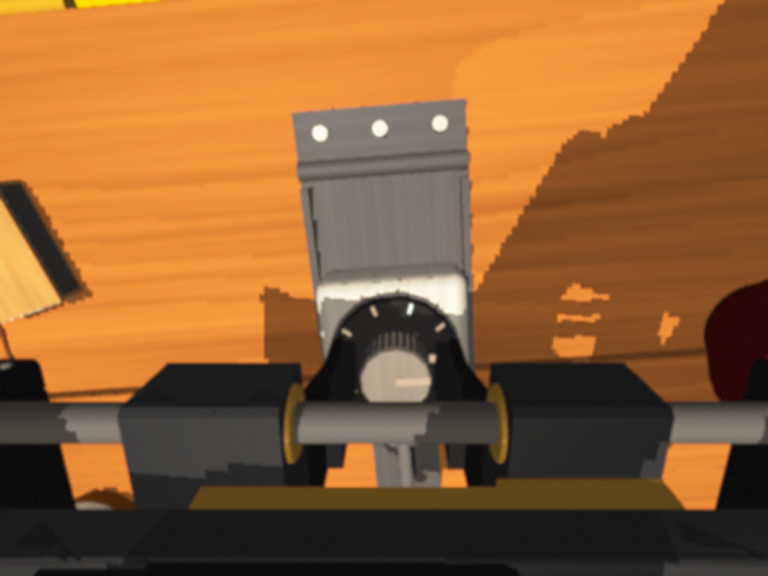

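Request:
jog_arm --increments '[[[0,0,0,0,0,-0.001,1],[0,0,0,0,0,-0.001,1],[0,0,0,0,0,-0.001,1],[0,0,0,0,0,-0.001,1]]]'

```text
time: 4.3
position: [0.5872, -0.0238, 0.1615]
tool_rot: [0.707, 0.025, -0.024, -0.706]
ft_force: [-2.1, 0.3, 5.2]
grip_width: 0.0255
```

Request:
jog_arm --increments '[[[0,0,-4,0,0,0.0005,1],[0,0,-8,0,0,0.0005,1],[0,0,-12,0,0,0.0005,1],[0,0,-16,0,0,0.0005,1],[0,0,-20,0,0,0.0005,1],[0,0,-24,0,0,0.0005,1],[0,0,-28,0,0,0.0005,1],[0,0,-32,0,0,0.0005,1]]]'

```text
time: 5.1
position: [0.5867, -0.0236, 0.1616]
tool_rot: [0.686, -0.173, 0.172, -0.685]
ft_force: [-0.4, 0.8, -1.2]
grip_width: 0.0253
```

Run:
```python
from h import *
st(); w=camera_info('wrist'); np.savez('w4.npz',**w); snap('wrist','w4')
```

```text
5.1 p [ 0.5867 -0.0236  0.1616] yaw 61.79 down [-0.0012 -0.0014 -1.    ] F [-0.38  0.79 -1.25] m [ 0.106 -0.12   0.069] w 0.0253 q6 -74.9
```

View pics/w4.png

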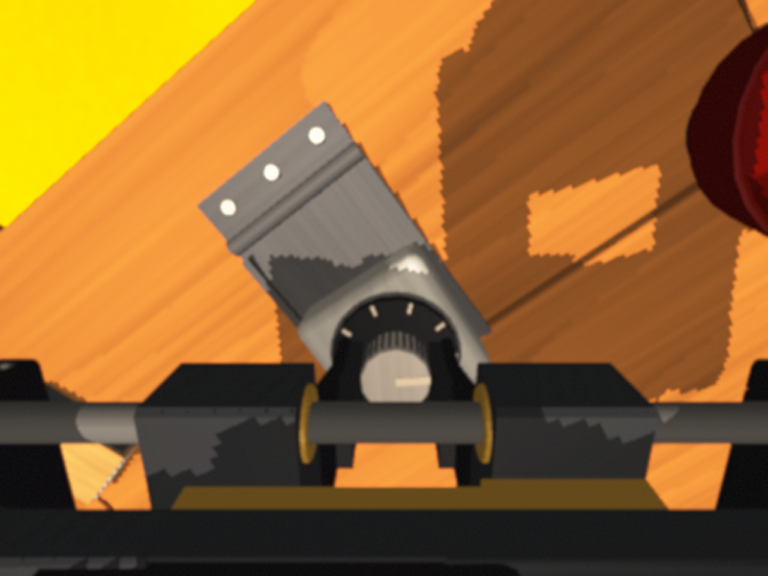

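Request:
jog_arm --increments '[[[0,0,-4,0,0,0,1],[0,0,-8,0,0,0,1],[0,0,-12,0,0,0,1],[0,0,-16,0,0,0,1],[0,0,-20,0,0,0,1],[0,0,-24,0,0,0,1],[0,0,-28,0,0,0,1],[0,0,-32,0,0,0,1]]]'

```text
time: 5.95
position: [0.5869, -0.0234, 0.1616]
tool_rot: [0.611, -0.356, 0.355, -0.611]
ft_force: [-0.0, 0.7, 0.4]
grip_width: 0.0251
```

Request:
jog_arm --increments '[[[0,0,-4,0,0,0,1],[0,0,-8,0,0,0,1],[0,0,-12,0,0,0,1],[0,0,-16,0,0,0,1],[0,0,-20,0,0,0,1],[0,0,-21.5,0,0,0,1],[0,0,-21.5,0,0,0,1]]]'

```text
time: 6.65
position: [0.5871, -0.0233, 0.1616]
tool_rot: [0.534, -0.464, 0.463, -0.534]
ft_force: [0.8, 0.4, 0.1]
grip_width: 0.0249
```

Run:
```python
from h import *
st(); w=camera_info('wrist'); np.savez('w5.npz',**w); snap('wrist','w5'); snap('top','t5')
im=cv2.imread('pics/t5_raw.png'); cv2.imwrite('pics/t5z.png',cv2.resize(im[120:260,240:340],None,fx=4,fy=4,interpolation=cv2.INTER_CUBIC))
```

```text
6.65 p [ 0.5871 -0.0233  0.1616] yaw 8.14 down [-8.e-04  4.e-04 -1.e+00] F [0.84 0.36 0.09] m [ 0.094 -0.214 -0.094] w 0.0249 q6 -21.3
```

View pics/w5.png

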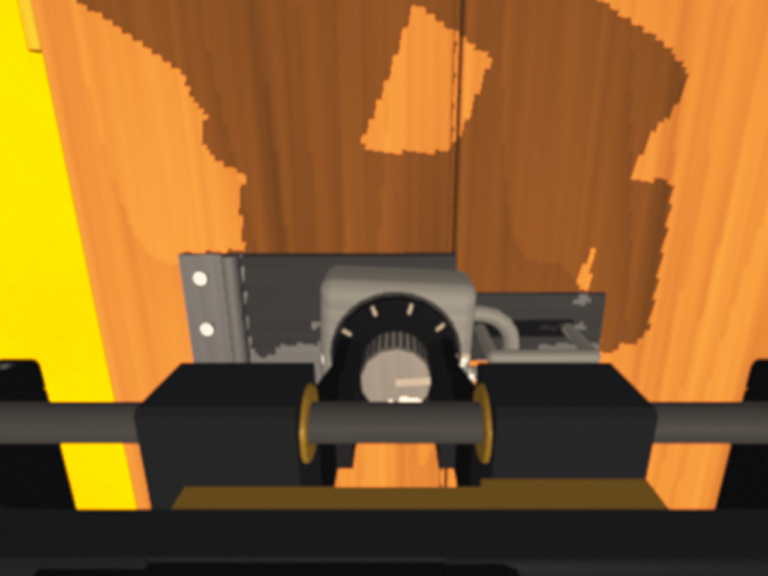

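View pics/t5z.png

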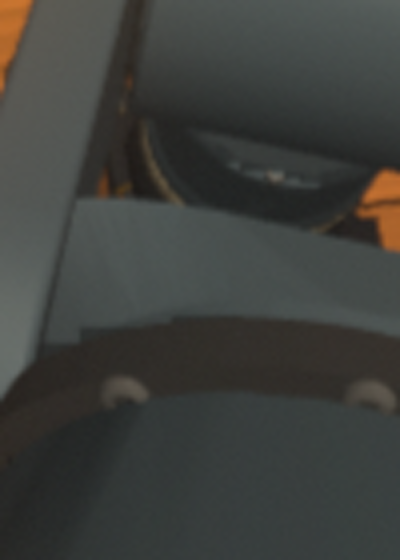

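Request:
jog_arm --increments '[[[0,0,0,0,0,0,0.1],[0,0,0,0,0,0,0.1],[0,0,0,0,0,0,0.1],[0,0,0,0,0,0,0.1]]]'

```text
time: 7.15
position: [0.587, -0.0234, 0.1616]
tool_rot: [0.535, -0.463, 0.463, -0.534]
ft_force: [0.8, -0.2, 0.1]
grip_width: 0.0383
```

Run:
```python
from h import *
st(); w=camera_info('wrist'); np.savez('w6.npz',**w); snap('wrist','w6')
a=cv2.imread('pics/w5_raw.png')[165:275,190:340];b=cv2.imread('pics/w6_raw.png')[165:275,190:340]
cv2.imwrite('pics/w56.png',cv2.resize(np.vstack([a,b]),None,fx=2.7*1.0,fy=2.7,interpolation=cv2.INTER_CUBIC))
```

```text
7.15 p [ 0.587  -0.0234  0.1616] yaw 8.17 down [-1.e-03  3.e-04 -1.e+00] F [ 0.76 -0.18  0.08] m [-0.018 -0.123  0.012] w 0.0383 q6 -21.3
```

View pics/w56.png

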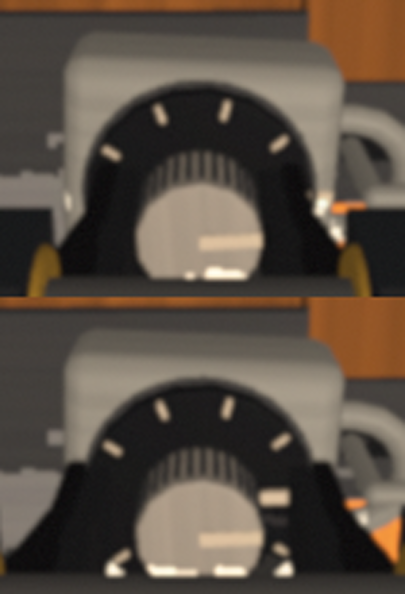

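Request:
jog_arm --increments '[[[0,0,0,0,0,0,1],[0,0,0,0,0,0,1],[0,0,0,0,0,0,1],[0,0,0,0,0,0,1],[0,0,0,0,0,0,1],[0,0,0,0,0,0,1]]]' --squeeze 35

```text
time: 7.8
position: [0.5871, -0.0234, 0.1616]
tool_rot: [0.534, -0.463, 0.463, -0.534]
ft_force: [1.4, 0.2, -0.1]
grip_width: 0.0249
```

Request:
jog_arm --increments '[[[0,0,0,-0.002,-0.0003,0,1],[0,0,0,-0.004,-0.0006,0,1],[0,0,0,-0.006,-0.0008,0,1],[0,0,0,-0.008,-0.0011,0,1],[0,0,0,-0.01,-0.0014,0,1],[0,0,0,-0.012,-0.0017,0,1]]]'

```text
time: 8.4
position: [0.5755, -0.0251, 0.1616]
tool_rot: [-0.534, 0.463, -0.463, 0.534]
ft_force: [3.5, 0.1, -3.4]
grip_width: 0.0248
```

Run:
```python
from h import *
st(); w=camera_info('wrist'); np.savez('w7.npz',**w); snap('wrist','w7')
```

```text
8.4 p [ 0.5755 -0.0251  0.1616] yaw 8.16 down [ 3.e-04  2.e-04 -1.e+00] F [ 3.52  0.15 -3.36] m [ 0.148 -0.854 -0.005] w 0.0248 q6 -21.8
```

View pics/w7.png

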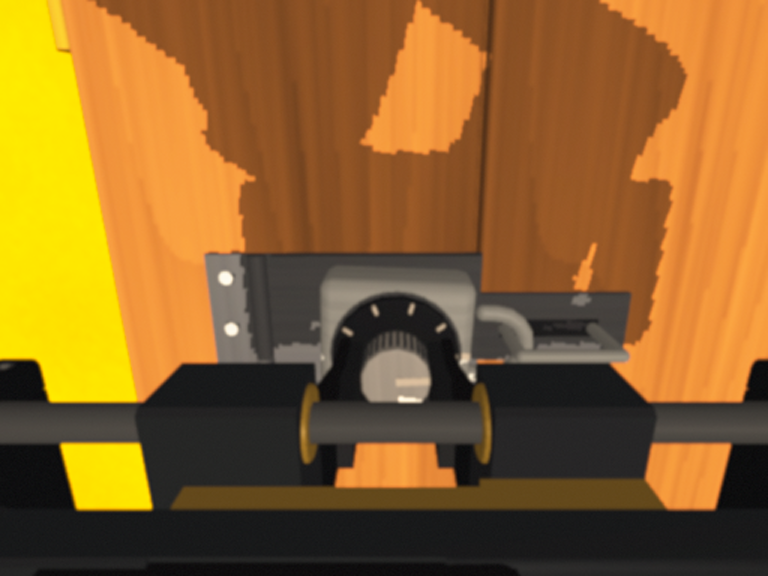

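Request:
jog_arm --increments '[[[0,0,0,-0.002,-0.0003,0,1],[0,0,0,-0.004,-0.0006,0,1],[0,0,0,-0.006,-0.0008,0,1],[0,0,0,-0.008,-0.0011,0,1],[0,0,0,-0.0095,-0.0013,0,1]]]'

```text
time: 8.95
position: [0.5653, -0.0266, 0.1616]
tool_rot: [0.534, -0.463, 0.463, -0.534]
ft_force: [3.9, 0.5, -3.5]
grip_width: 0.025
```

Run:
```python
from h import *
st(); w=camera_info('wrist'); np.savez('w8.npz',**w); snap('wrist','w8')
```

```text
8.95 p [ 0.5653 -0.0266  0.1616] yaw 8.15 down [-3.e-04 -1.e-04 -1.e+00] F [ 3.85  0.49 -3.52] m [ 0.014 -0.855 -0.066] w 0.025 q6 -22.1
```

View pics/w8.png

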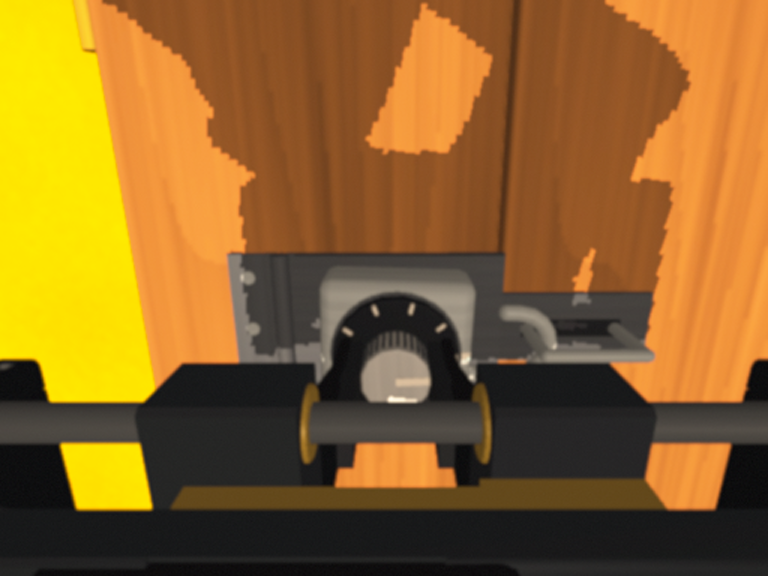

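Request:
jog_arm --increments '[[[0,0,0,-0.001,-0.0001,0,1],[0,0,0,-0.002,-0.0003,0,1],[0,0,0,-0.002,-0.0003,0,1]]]'

```text
time: 9.3
position: [0.5636, -0.027, 0.1617]
tool_rot: [-0.534, 0.463, -0.463, 0.534]
ft_force: [5.2, 1.3, -3.7]
grip_width: 0.0248
```

Run:
```python
from h import *
st(); w=camera_info('wrist'); np.savez('w9.npz',**w); snap('wrist','w9')
```

```text
9.3 p [ 0.5636 -0.027   0.1617] yaw 8.14 down [ 6.e-04 -2.e-04 -1.e+00] F [ 5.17  1.31 -3.66] m [ 0.079 -0.947 -0.059] w 0.0248 q6 -22.2
```

Request:
jog_arm --increments '[[[0,0,0,-0.001,-0.0001,0,1],[0,0,0,-0.002,-0.0003,0,1],[0,0,0,-0.002,-0.0003,0,1]]]'

```text
time: 9.65
position: [0.5634, -0.0272, 0.1617]
tool_rot: [-0.533, 0.462, -0.465, 0.535]
ft_force: [7.8, 2.3, -6.4]
grip_width: 0.0248
```

Run:
```python
from h import *
st(); w=camera_info('wrist'); np.savez('w10.npz',**w); snap('wrist','w10')
a=cv2.imread('pics/w9_raw.png')[165:245,210:450];b=cv2.imread('pics/w10_raw.png')[165:245,210:450]
cv2.imwrite('pics/w910.png',cv2.resize(np.vstack([a,b]),None,fx=3.2,fy=3.2,interpolation=cv2.INTER_CUBIC))
```

```text
9.65 p [ 0.5634 -0.0272  0.1617] yaw 8.11 down [ 0.0045  0.     -1.    ] F [ 7.85  2.3  -6.45] m [ 0.245 -1.355 -0.03 ] w 0.0248 q6 -22.3
```

View pics/w910.png

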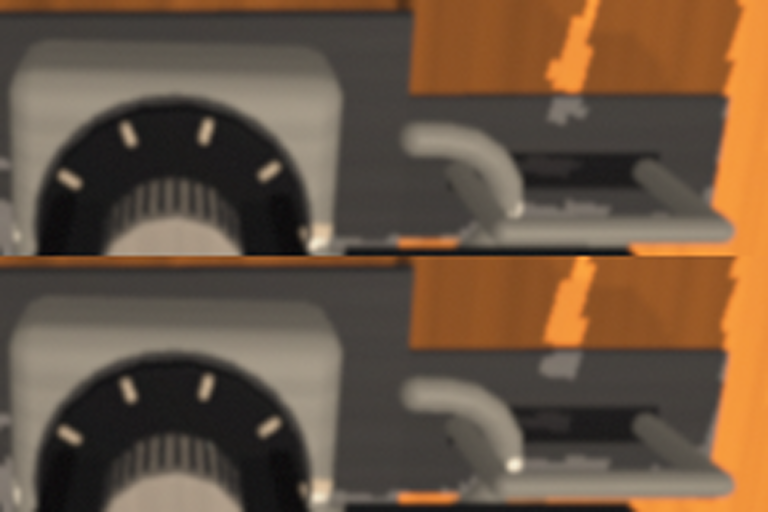

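Request:
jog_arm --increments '[[[0,0.2,0,0.001,0.0001,0,1],[0,0.2,0,0.002,0.0003,0,1],[0,0.2,0,0.002,0.0003,0.002,1],[0,0.2,0,0.002,0.0003,0.004,1],[0,0.2,0,0.002,0.0003,0.006,1],[0,0.2,0,0.002,0.0003,0.007,1],[0,0.2,0,0.002,0.0003,0.007,1]]]'

```text
time: 10.4
position: [0.5647, -0.0268, 0.1687]
tool_rot: [0.534, -0.463, 0.463, -0.534]
ft_force: [-0.1, -0.2, -4.8]
grip_width: 0.025
```

Run:
```python
from h import *
st(); w=camera_info('wrist'); np.savez('w11.npz',**w); snap('wrist','w11'); snap('scene','s11')
im=cv2.imread('pics/s11_raw.png'); cv2.imwrite('pics/s11z.png',cv2.resize(im[130:260,180:340],None,fx=4,fy=4,interpolation=cv2.INTER_CUBIC))
```

```text
10.4 p [ 0.5647 -0.0268  0.1687] yaw 8.12 down [-2.e-04  1.e-04 -1.e+00] F [-0.12 -0.22 -4.8 ] m [ 0.04  -0.077 -0.021] w 0.025 q6 -22.2
```

View pics/w11.png

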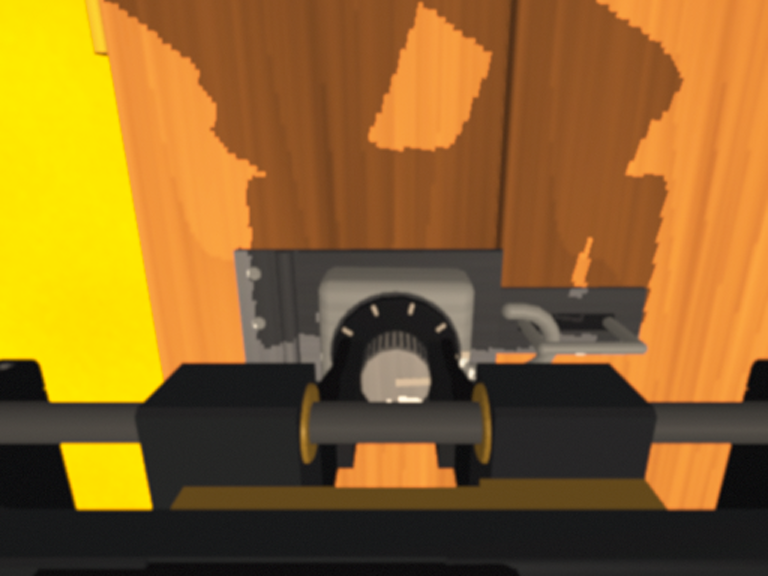

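View pics/s11z.png

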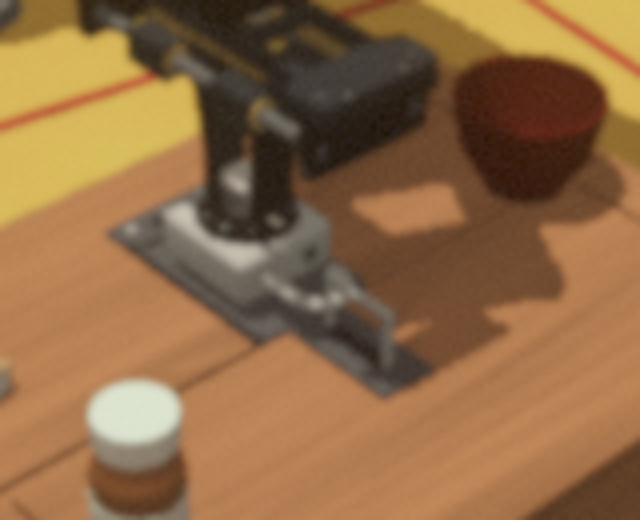

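Request:
jog_arm --increments '[[[0,0,0,0.004,0.0006,0,1],[0,0,0,0.008,0.0011,0,1],[0,0,0,0.012,0.0017,0,1],[0,0,0,0.016,0.0023,0,1],[0,0,0,0.02,0.0028,0,1],[0,0,0,0.0228,0.0032,0,1],[0,0,0,0.0228,0.0032,0,1]]]'

```text
time: 11.2
position: [0.5883, -0.0236, 0.1686]
tool_rot: [-0.534, 0.463, -0.463, 0.534]
ft_force: [-0.4, 0.4, -4.2]
grip_width: 0.0248
```

Run:
```python
from h import *
st(); w=camera_info('wrist'); np.savez('w12.npz',**w); snap('wrist','w12')
a=cv2.imread('pics/w12_raw.png')[155:245,210:450]
cv2.imwrite('pics/w12z.png',cv2.resize(a,None,fx=3.2,fy=3.2,interpolation=cv2.INTER_CUBIC))
```

```text
11.2 p [ 0.5883 -0.0236  0.1686] yaw 8.13 down [ 6.e-04  0.e+00 -1.e+00] F [-0.42  0.39 -4.23] m [ 0.013 -0.064 -0.042] w 0.0248 q6 -21.3
```

View pics/w12z.png

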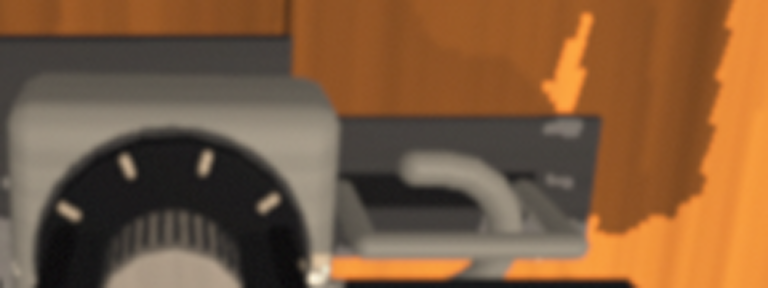

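Request:
jog_arm --increments '[[[0,0,0,-0.0002,-0.003,0,1],[0,0,0,0.0002,-0.008,0,1],[0,0,0,0.001,-0.014,0,1],[0,0,0,0.0018,-0.02,0,1],[0,0,0,0.003,-0.028,0,1],[0,0,0,0.004,-0.036,0,1],[0,0,0,0.0055,-0.044,0,1],[0,0,0,0.006,-0.048,0,1]]]'

```text
time: 12.05
position: [0.5943, -0.0729, 0.1687]
tool_rot: [-0.534, 0.463, -0.464, 0.534]
ft_force: [0.0, 0.8, -3.9]
grip_width: 0.0249
```

Run:
```python
from h import *
st(); w=camera_info('wrist'); np.savez('w13.npz',**w); snap('wrist','w13')
```

```text
12.05 p [ 0.5943 -0.0729  0.1687] yaw 8.08 down [ 6.e-04 -4.e-04 -1.e+00] F [ 0.    0.84 -3.87] m [ 0.011 -0.076  0.021] w 0.0249 q6 -25.7
```

View pics/w13.png

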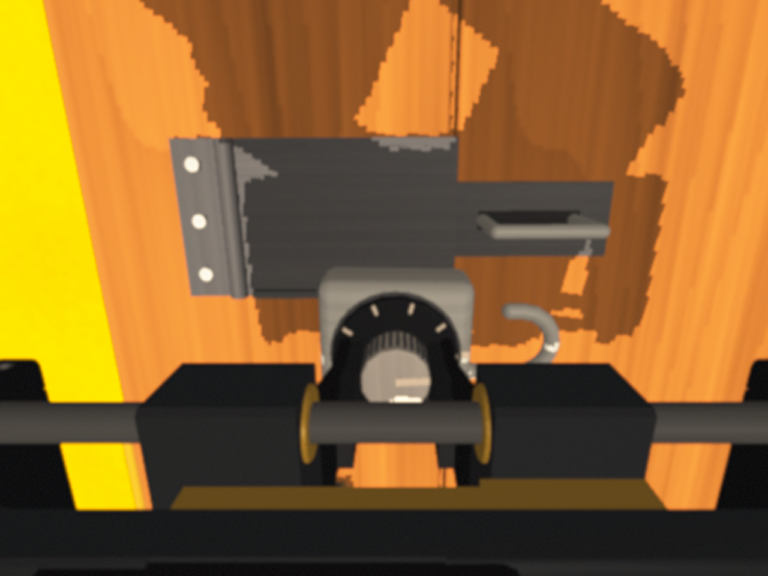

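Request:
jog_arm --increments '[[[0,0,0,0,0,0.008,1],[0,0,0,0,0,0.025,1],[0,0,0,0,0,0.045,1],[0,0,0,0,0,0.065,1],[0,0,0,0,0,0.085,1],[0,0,0,0,0,0.105,1],[0,0,0,0,0,0.12,1],[0,0,0,0,0,0.13,1]]]'

```text
time: 12.9
position: [0.5946, -0.0729, 0.3006]
tool_rot: [-0.534, 0.462, -0.464, 0.534]
ft_force: [1.5, -0.5, -4.3]
grip_width: 0.025
```

Request:
jog_arm --increments '[[[0,0,0,-0.001,0.004,0.005,1],[0,0,0,-0.002,0.012,0.01,1],[0,0,0,-0.003,0.022,0.01,1],[0,0,0,-0.004,0.032,0.01,1],[0,0,0,-0.005,0.041,0.01,1],[0,0,0,-0.006,0.046,0.01,1],[0,0,0,-0.006,0.048,0.01,1],[0,0,0,-0.006,0.048,0.01,1]]]'

```text
time: 13.7
position: [0.5885, -0.0246, 0.3105]
tool_rot: [-0.534, 0.462, -0.464, 0.534]
ft_force: [-0.7, 0.0, -4.8]
grip_width: 0.0249
```

Request:
jog_arm --increments '[[[0,0,0,0,0,0,1],[0,0,0,0,0,0,1],[0,0,0,0,0,0,1]]]'

```text
time: 14.0
position: [0.5886, -0.0249, 0.3104]
tool_rot: [-0.534, 0.462, -0.464, 0.534]
ft_force: [0.1, 0.6, -4.8]
grip_width: 0.0248
```

Run:
```python
from h import *
st(); w=camera_info('wrist'); np.savez('w14.npz',**w); snap('wrist','w14'); snap('scene','s14'); o=st(); print(abs(o['joint_velocities']).max())
```

```text
14.0 p [ 0.5886 -0.0249  0.3104] yaw 8.1 down [ 0.0026 -0.0015 -1.    ] F [ 0.11  0.56 -4.84] m [-0.021 -0.101  0.006] w 0.0248 q6 -21.4
14.1 p [ 0.5886 -0.0249  0.3105] yaw 8.11 down [ 0.0027 -0.0014 -1.    ] F [ 1.3   0.61 -4.72] m [-0.021 -0.106 -0.026] w 0.0249 q6 -21.4
0.003368350336494259
```

View pics/w14.png

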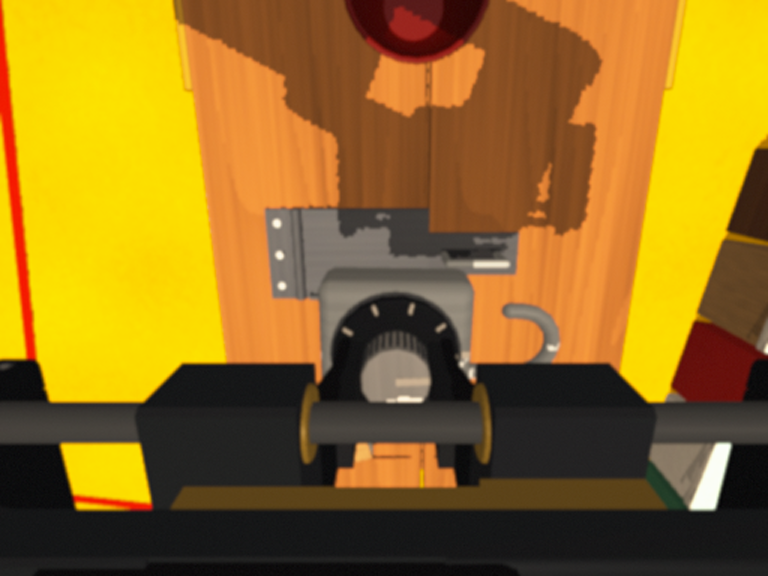

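View pics/s14.png

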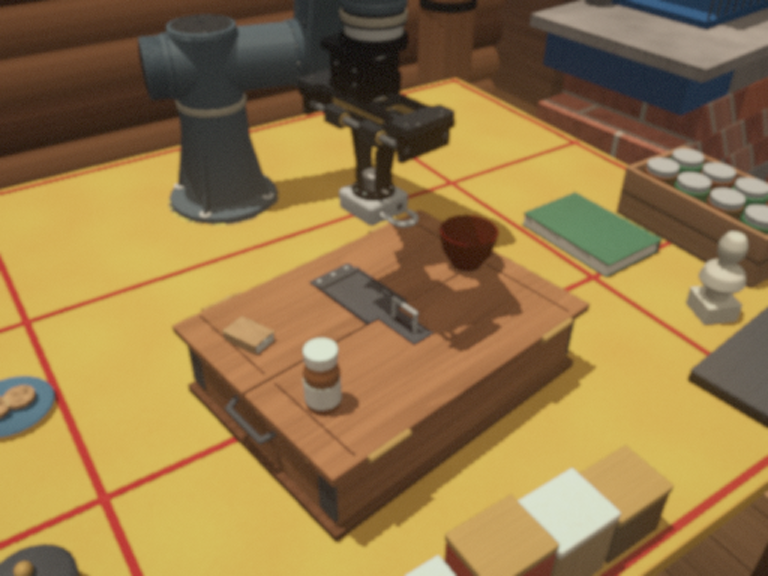

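Run:
```python
from h import *
a=cv2.imread('pics/scene0_raw.png').astype(int);b=cv2.imread('pics/s14_raw.png').astype(int)
for n,(u0,u1,v0,v1) in dict(bowl=(290,335,143,183),jar=(198,232,225,275),box=(145,185,210,236)).items(): print(n,abs(a-b)[v0:v1,u0:u1].mean().round(2))
st(); print(hand_in())
```

```text
bowl 12.45
jar 6.65
box 7.37
14.1 p [ 0.5886 -0.0249  0.3105] yaw 8.11 down [ 0.0027 -0.0014 -1.    ] F [ 1.3   0.61 -4.72] m [-0.021 -0.106 -0.026] w 0.0249 q6 -21.4
the job is handed in; nothing more can be done
None
```

The job was handed in at 14.1 s with the open lock held in the gripper, dial up, over the hasp. The underside of the lock is about 15 cm above the lids; `hand_in()` gives no verdict.

**What I did**
- **Dial:** It started between two clicks, about 86° counter-clockwise of the index. I turned it about 86° clockwise and then let go for a moment. It settled into the click with the long mark along the lock's axis towards the shackle. The index line itself was partly hidden by the fingers, so this was judged from the mark and ticks.
- **Opening:** I regripped at 35 N and drew the lock back about 24 mm, until it stopped. The force was 8 N or less (about 5 N until the stop).
- **Unhooking:** I raised it 7 mm, pushed it forward until it was about 38 mm short of the near leg, moved it 49 mm sideways, then lifted it and brought it back over the hasp. The shackle met no force on the way out of the staple.

**Last checks**
- The pictures show the shackle still fully open, the lock level and the dial mark still at zero.
- The gripper's tilt is below 0.2°, its opening is steady at 25 mm, and the arm is at rest with the lock's 4.8 N hanging from it.
- The bowl, jar and match box look to be where they started.
- My before-and-after picture difference on those three was not exactly zero: 12 of 255 for the bowl, and 7 each for the jar and box. I put this down to the arm's shadow and image noise, since no edges have visibly shifted, but I did not measure their positions.

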